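# Hang the hook-on caddy in the bread crate, home against the rail stop

### The arm

A 6-joint arm with a two-finger parallel gripper is mounted at the origin on the work surface. World frame = base frame: x ahead of the robot, y to its left, z up, the work surface at z = 0. Lengths are in m, angles in degrees, forces in N, time in s.
With the tool pointing down it reaches from about 0.4 to 0.825 m from the base axis. Payload 7 kg.
Tool frame: the origin (TCP) lies at the very end of the fingers, on their centre line; the grasp point (between the pads) lies 19 mm behind it; z points along the fingers, y is the line along which they close (so a half turn about z gives the same grasp; the last joint's range is limited). The gripper opens to 88 mm and grips with 3 to 60 N. Pads are 19 mm wide; open, the fingers measure 130 mm over their backs; the gripper's body (78 mm by 193 mm) begins 47 mm behind the grasp point.
Start: joints at [-47.894, 20.546, 0.682, 0, -70.136, -16.507], TCP at [0.292, -0.609, 0.227] pointing down, gripper open.
Joint ranges: [-176.03, 176.03], [-82.01, 121.73], [-58.28, 71.71], [-173.87, 95.51], [-174.79, -0.11], [-173.66, 173.66]. Speed limits (degrees/s): [136.94, 136.94, 172.46, 180, 180, 180].

### API

Orientations are given as a 3x3 rotation matrix whose columns are the frame's x, y, z axes.
In Python, from rig import robot gives the robot as it stands. Calls block until the motion is done:
- robot.movep(position, orientation): joint-space move of the TCP to a pose.
- robot.line_to(position, orientation=None, speed=0.15, until_force=None): straight line of the TCP; orientation=None keeps the orientation; speed is the mean speed in m/s. With until_force (N) it stops when the force on the tool has changed by that much, and returns True; else False.
- robot.goto_joints(angles): joint-space move.
- robot.gripper_open() and robot.grasp(): open the fingers fully, or close them until they stop; the grip force is fixed at half the most.
- robot.dwell(seconds).
- robot.solve_ik(position, orientation): joint angles nearest the present ones, or None.
- robot.read_state(): the state.
- robot.get_image(name): name is "scene" or "top" or "wrist"; returns (picture, depth): 420x560x3 uint8, red, green, blue; 420x560 float32, m along the optical axis (not along the pixel's ray), 0 where there is no reading.
- robot.calibration(name): a dict with "fx", "fy", "cx", "cy" (pixels), "position" and "attitude" of the camera in the world. Camera axes: x right, y up, looking along -z (the intrinsics and any distortion apply to the point x, -y, -z); pixel columns grow to the right and rows downward; lengths in m; the calibration is good to about 2 mm. The wrist camera is an equidistant fisheye: a pixel r from the principal point sees the ray r / f radians off the axis. A picture is of the moment at which its call begins: read the wrist's pose just before it. calibration takes no time and is no camera call; for the wrist camera it gives the pose at the moment of the call.
A pose or a line that the arm cannot do raises robot.IKError and nothing moves.
- robot.sign_off(): hands the job in; it is judged then, once.
The state is a dict: "clock": time; "qpos": joint angles; "joint_vel": joint speeds; "tau": joint torques, N m; "tool_pos": TCP position; "ee_rot": TCP orientation; "wrist_force": force on the tool from outside, world axes, zero at the start; "wrist_torque": the same for the moment, N m; "finger_gap": finger opening in m; "grip_force": force on a finger pad.
Only numpy, scipy, OpenCV 4.12 (cv2) and the standard library are available. Lean on these libraries where they do the work, as an engineer would, in place of code of your own. Each camera call takes 0.05 s, during which the arm holds its last target. There are 200 camera calls.

### The job

Pick up the hook-on steel caddy and hook its bent lip over the rim of the yellow bread crate's wall nearest the robot, pocket inside the crate, the whole caddy in the right-hand half of that wall as the robot sees it. Then, keeping it hung on the rim, slide it gently to the left until it presses lightly into the rubber bumper of the stop, and let go there, so that it stays hanging with the bumper still lightly pressed. The stop is clamped at a different place each time, so feel for it; do not shove it or press hard on the crate, and leave the plain tin and the loaf in the crate where they are.

Things in the scene. Friction and masses are not known exactly. Their poses are not given: they have to be found in the camera images.
- caddy: Steel hook-on caddy, about 0.32 kg, upright on the table left or right of the crate. Origin: centre of its pocket's underside; z up, y along its 70 mm width, x away from the lip. Open pocket 40 (x) x 70 (y) x 60 mm high. Its 3 mm back plate (x -20 to -17 mm) rises to 92 mm and bends over to -x into the lip. tin, the look-alike, has no lip and no grip bar.
- lip (a point): Underside of the caddy's lip, mid slot: (-25, 0, 92) mm in the caddy's frame, same axes; it comes to rest on the rim. The lip: a 4 mm bridge above this point and a 3 mm leg (caddy x -33 to -30) down to 22 mm below it. The slot between leg and back plate, open below, is 10 mm wide (x) and 22 mm deep.
- grip (a point): Centre of the caddy's grey plastic grip bar, (-25, 0, 114) mm in the caddy's frame, same axes. The bar stands on the lip: 12 mm thick (x), 70 mm long (y), 36 mm high (caddy z 96 to 132). Take it across its thickness from above, near its middle; its left end (+y) is what meets the bumper.
- crate: Fixed yellow plastic open crate, 200 (x) x 300 (y) x 120 mm high, walls and floor 6 mm. Origin: centre of its underside; x away from the robot, y to the robot's left, z up. Hook on the wall nearest the robot, x -100 to -94 mm. A loaf lies in the far half.
- rim (a point): Middle of the top edge of the crate's near wall: (-97, 0, 120) mm in the crate's frame, same axes. The wall is 6 mm thick; the rim runs along y from -150 to +150 mm. With the caddy hung, lip lies on this line within the slot's play (2 mm), and the caddy's axes are parallel to the crate's.
- rail: Steel strip outside the near wall, origin (-102, 0, 73) mm in the crate's frame. Carries the stop: a dark steel block 30 mm along y, 36 mm above the rim, with a rubber bumper (18 mm across, 15 mm above the rim) to -y. Its place is NOT measured: bumper face at y +20 to +95 mm from the rim's middle. It gives 0.7 N per mm for 14 mm (3 N more at 50 mm/s), then is rigid; the block stays put.
- tin: Bystander: plain steel tin, 40 x 70 x 94 mm, like the caddy but without lip and grip bar; on the side of the crate where the caddy is not. Origin: centre of its underside.
- loaf_in: Bystander: loaf lying in the far half of the crate, 170 x 80 x 70 mm; origin: centre of its underside.
There are look-alikes about, which are no part of the job. What is shaped like the caddy but blue is not meant.

How it is judged:
By the outcome, as a careful person would: the job done as asked, in the order asked, and still so for the second after the job is handed in, with the robot touching nothing.
It also fails if it takes over 70 s, if anything falls off the work surface, if the arm or the gripper's body presses on something with over 40 N, if the wrist force passes 120 N, or if a joint passes its speed limit or range.

## Working session

There is one attempt and no reset: what is moved stays moved. The work goes in short steps, each a Python script; the robot and the scene stay as the last script left them, time stands still between calls to the robot, and variables do not carry over. Pictures are saved under pics/ and viewed, at most 10 in all, crops included, and the job is handed in when it is done.

```bash
mkdir -p pics; ls; cat > h.py <<'E'
import numpy as np, cv2
from rig import robot
def cloud(name,dep,K=None):
    K=K or robot.calibration(name)
    v,u=np.mgrid[0:dep.shape[0],0:dep.shape[1]]
    d=np.stack([(u-K['cx'])/K['fx'],-(v-K['cy'])/K['fy'],-np.ones(u.shape)],-1)*dep[...,None]
    P=d@np.array(K['attitude']).T+np.array(K['position'])
    P[dep<=0]=np.nan
    return P
E
python3 - <<'E'
from h import *
for n in ("top","scene"):
    im,d=robot.get_image(n); K=robot.calibration(n); print(n,K,d.min(),d.max())
    cv2.imwrite(f"pics/{n}0.png",im[...,::-1]); np.savez(f"{n}0.npz",im=im,d=d)
print(robot.read_state())
E
```

```text
pics
top {'fx': 390.4819960449694, 'fy': 390.4819960449694, 'cx': 282.56236870626094, 'cy': 210.0746320597229, 'position': array([0.42773529, 0.02190402, 1.03302317]), 'attitude': array([[ 1.61980597e-03,  9.96081855e-01, -8.84212358e-02],
       [-9.99911415e-01,  4.45159671e-04, -1.33027660e-02],
       [-1.32112822e-02,  8.84349509e-02,  9.95994338e-01]])} 0.0 1.909279
scene {'fx': 504.4026376892134, 'fy': 504.4026376892134, 'cx': 279.169118169673, 'cy': 206.91935559128012, 'position': array([ 1.19790762, -0.33095162,  0.97901057]), 'attitude': array([[ 0.46270989, -0.67879629,  0.57020624],
       [ 0.88639845,  0.34405791, -0.30971266],
       [ 0.01404783,  0.64873704,  0.76088298]])} 0.0 3.4946012
{'clock': 0.1, 'qpos': array([-4.78935497e+01,  2.05857616e+01,  6.38461857e-01, -1.65392138e-02,
       -7.01373742e+01, -1.65073145e+01]), 'joint_vel': array([-0.11217031, -0.05987953,  0.1358362 ,  0.09044893, -0.02838453,
       -0.03417697]), 'tau': array([-1.03068956e-03, -5.84162271e+01,  2.93751866e+01,  7.01559573e+00,
        1.01776875e-02, -6.05067135e-05]), 'tool_pos': array([ 0.29142377, -0.60834986,  0.22573361]), 'ee_rot': array([[-9.01881439e-01, -4.31982924e-01, -7.89477457e-04],
       [-4.31983616e-01,  9.01880547e-01,  1.27843662e-03],
       [ 1.59751572e-04,  1.49403958e-03, -9.99998871e-01]]), 'wrist_force': array([-0.06185975, -0.19687921, -1.04917573]), 'wrist_torque': array([-0.03058442,  0.00514884,  0.02675402]), 'grip_force': 0.0, 'finger_gap': 0.08737161584163838}
```

View pics/top0.png

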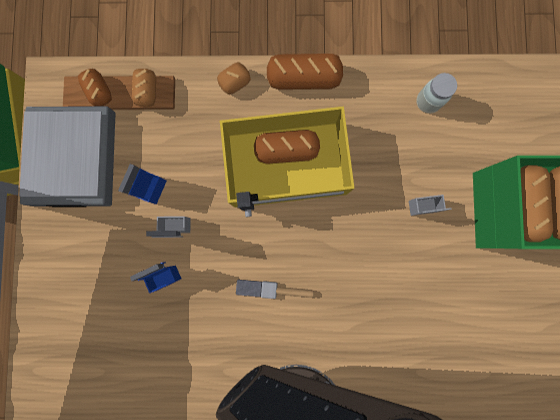

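View pics/scene0.png

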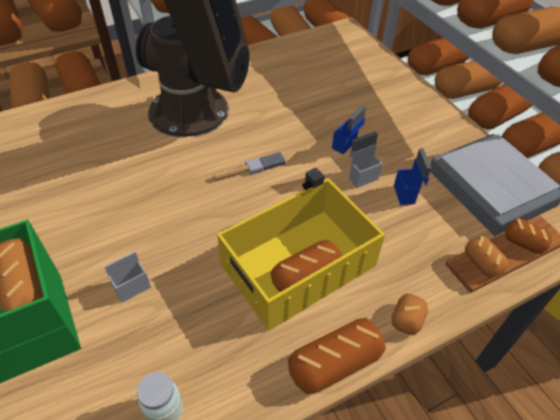

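The top view shows the grey caddy, with its bar on the robot side, at about (170,228), between blue decoys at (143,184) and (158,277). The crate is centred at about (287,155), the stop block at about (247,200) and the tin at (428,206). The scene view confirms the caddy at (365,160).

```bash
python3 - <<'E'
from h import *
for n,box in (("top",(140,195,205,245)),("scene",(335,395,120,195))):
    z=np.load(n+"0.npz"); im,d=z['im'],z['d']; P=cloud(n,d)
    hsv=cv2.cvtColor(im,cv2.COLOR_RGB2HSV); H,S,V=[hsv[...,i].astype(int) for i in range(3)]
    x0,x1,y0,y1=box; R=np.zeros(H.shape,bool); R[y0:y1,x0:x1]=1
    print(n,"table z",np.nanmedian(P[R&(np.abs(P[...,2])<.02)][:,2]))
    up=R&(P[...,2]>.015)&(S<90)
    print(" nvalid",up.sum(), "z pct",np.percentile(P[up][:,2],[5,50,95,99]) if up.sum() else None)
    for lo,hi in ((.12,.14),(.085,.118),(.05,.07)):
        m=up&(P[...,2]>lo)&(P[...,2]<hi)
        if m.sum()>8:
            r=cv2.minAreaRect(P[m][:,:2].astype(np.float32)*1000); print("  z",lo,hi,m.sum(),P[m].mean(0).round(4),r)
    ye=(H>18)&(H<35)&(S>120)&(P[...,0]<.8)&(P[...,0]>.3)&(abs(P[...,1])<.4)
    m=ye&(P[...,2]>.112)&(P[...,2]<.128)
    r=cv2.minAreaRect(P[m][:,:2].astype(np.float32)*1000); print(" rim",m.sum(),P[m].mean(0).round(4),r,cv2.boxPoints(r).round(0).tolist())
    print(" rim z pct",np.percentile(P[m][:,2],[10,50,90]))
    st=(V<80)&(P[...,2]>.125)&(P[...,2]<.175)&(abs(P[...,0]-.45)<.15)&(abs(P[...,1]-.1)<.12)
    if st.sum()>5:
        r=cv2.minAreaRect(P[st][:,:2].astype(np.float32)*1000); print(" stop",st.sum(),P[st].mean(0),r)
E
```

```text
top table z -0.00012889139649652215
 nvalid 467 z pct [0.02265322 0.09365364 0.13261277 0.1343713 ]
  z 0.12 0.14 186 [0.4532 0.3151 0.1308] ((453.2677001953125, 315.963623046875), (11.773616790771484, 70.20849609375), 0.16279099881649017)
  z 0.085 0.118 52 [0.449  0.3015 0.0982] ((452.98529052734375, 315.1031799316406), (14.436267852783203, 69.29595184326172), 0.10635615885257721)
  z 0.05 0.07 93 [0.484  0.3112 0.0581] ((477.8580017089844, 316.1185302734375), (38.26544952392578, 70.3520278930664), 0.1947087198495865)
 rim 1200 [0.6526 0.0207 0.119 ] ((642.9945678710938, 26.574630737304688), (201.6480712890625, 300.2044982910156), 6.645383834838867) [[525.0, 164.0], [560.0, -134.0], [761.0, -111.0], [726.0, 187.0]]
 rim z pct [0.11581479 0.11916932 0.12151414]
 stop 263 [0.53000954 0.11760409 0.1512861 ] ((530.603515625, 114.58711242675781), (34.304603576660156, 45.890846252441406), 5.9352569580078125)
scene table z 0.001110222316173748
 nvalid 1297 z pct [0.02164021 0.06254895 0.13151449 0.13441419]
  z 0.12 0.14 173 [0.4508 0.3138 0.1291] ((418.8710021972656, 315.4606018066406), (85.21363830566406, 71.75687408447266), 0.39810454845428467)
  z 0.085 0.118 286 [0.4441 0.3148 0.1025] ((415.4198303222656, 317.53802490234375), (73.74931335449219, 100.92433166503906), 88.04141998291016)
  z 0.05 0.07 271 [0.4728 0.316  0.0587] ((406.1856689453125, 319.541748046875), (73.42570495605469, 192.6876678466797), 86.3947982788086)
 rim 1783 [0.6514 0.0169 0.1188] ((641.97412109375, 26.402145385742188), (204.50465393066406, 302.7454833984375), 6.254054546356201) [[524.0, 166.0], [557.0, -135.0], [760.0, -113.0], [727.0, 188.0]]
 rim z pct [0.11395059 0.11947801 0.12213427]
 stop 288 [0.53648401 0.11372528 0.14784718] ((532.044189453125, 113.8704605102539), (46.82972717285156, 34.647159576416016), 84.91520690917969)
```

```bash
python3 - <<'E'
import cv2
a=cv2.imread("pics/top0.png")[195:300,115:285]; b=cv2.imread("pics/scene0.png")[95:215,290:440]
a=cv2.resize(a,(640,395),interpolation=cv2.INTER_NEAREST);cv2.imwrite("pics/cropt.png",a)
E
```

```text
(no output)
```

View pics/cropt.png

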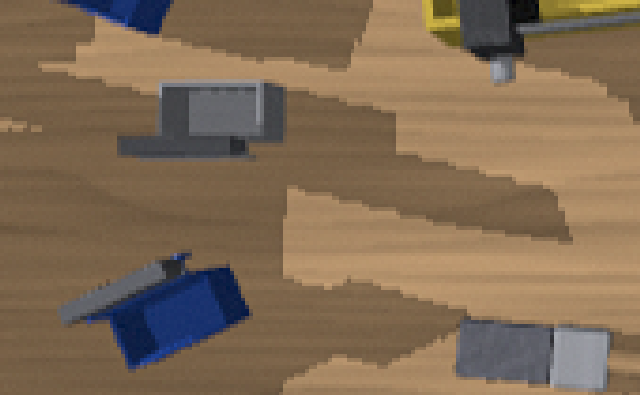

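The crop shows the caddy's bar parallel to world y, and the blue decoy's grey bar about 30 px nearer the robot. The bumper is dark, on the right of the block. I'll check finger clearance to the decoy, and IK for the planned poses.

```bash
cat >> h.py <<'E'
YAW=np.radians(6.5); RIM=np.array([.5460,.0153,.1195])
def rot(yaw,s=1):  # tool down, closing along x turned by yaw
    c,n=np.cos(yaw)*s,np.sin(yaw)*s
    return np.array([[-n,c,0],[c,n,0],[0,0,-1.]])
def C(x,y,z):  # crate-aligned offset from the rim's middle -> world
    c,n=np.cos(YAW),np.sin(YAW); return RIM+np.array([c*x-n*y,n*x+c*y,z])
E
python3 - <<'E'
from h import *
for n in ("top","scene"):
    z=np.load(n+"0.npz"); P=cloud(n,z['d'])
    for a,b in ((.34,.43),(.475,.56)):
        m=(P[...,2]>.07)&(P[...,2]<.2)&(P[...,0]>a)&(P[...,0]<b)&(P[...,1]>.2)&(P[...,1]<.42)
        Q=P[m]; print(n,a,len(Q)); 
        if len(Q):
            Q=Q[np.argsort(Q[:,0])]; print(" min",Q[:4].round(3).tolist()," max",Q[-6:].round(3).tolist()); print(cv2.minAreaRect(Q[:,:2].astype(np.float32)*1000), np.percentile(Q[:,2],[50,99]))
for s in (1,-1):
    print(s,robot.solve_ik([.453,.316,.101],rot(0,s)),robot.solve_ik([.453,.316,.30],rot(0,s)),robot.solve_ik(C(0,-.075,.20),rot(YAW,s)))
E
```

```text
top 0.34 280
 min [[0.342, 0.379, 0.076], [0.343, 0.377, 0.088], [0.343, 0.379, 0.096], [0.343, 0.376, 0.096]]  max [[0.383, 0.323, 0.13], [0.383, 0.323, 0.086], [0.384, 0.325, 0.095], [0.384, 0.323, 0.095], [0.384, 0.327, 0.098], [0.385, 0.324, 0.077]]
((362.6027526855469, 350.65594482421875), (15.820305824279785, 69.75831604003906), 27.168561935424805) [0.12956312 0.13425932]
top 0.475 82
 min [[0.548, 0.408, 0.07], [0.548, 0.408, 0.089], [0.549, 0.409, 0.123], [0.549, 0.407, 0.086]]  max [[0.559, 0.402, 0.098], [0.56, 0.413, 0.131], [0.56, 0.408, 0.13], [0.56, 0.403, 0.078], [0.56, 0.406, 0.113], [0.56, 0.406, 0.095]]
((556.0433349609375, 410.9488525390625), (13.619799613952637, 12.58459758758545), 69.72549438476562) [0.11203002 0.13423423]
scene 0.34 362
 min [[0.34, 0.385, 0.129], [0.347, 0.377, 0.133], [0.347, 0.371, 0.129], [0.348, 0.379, 0.133]]  max [[0.384, 0.326, 0.077], [0.384, 0.322, 0.103], [0.385, 0.323, 0.093], [0.385, 0.323, 0.089], [0.385, 0.322, 0.097], [0.386, 0.323, 0.083]]
((363.8564453125, 352.73712158203125), (17.47634506225586, 77.18265533447266), 23.57431411
[... 202 characters left out ...]
, 0.403, 0.098], [0.559, 0.403, 0.095], [0.559, 0.408, 0.134], [0.56, 0.417, 0.134]]
((553.4175415039062, 410.0340270996094), (14.753822326660156, 12.470427513122559), 87.9100341796875) [0.10517403 0.13449417]
1 [ 55.21823954  15.76366708 -24.35530177   0.         -49.88103115
 124.78176046] [ 55.21823954   6.65357929  -8.13139869   0.         -75.21502202
 124.78176046] [ 14.02164277   6.74406283  -5.5477685    0.         -77.70816867
 172.47835723]
-1 [ 55.21823954  15.76366708 -24.35530177   0.         -49.88103115
 -55.21823954] [ 55.21823954   6.65357929  -8.13139869   0.         -75.21502202
 -55.21823954] [ 14.02164277   6.74406283  -5.5477685    0.         -77.70816867
  -7.52164277]
```

```bash
python3 - <<'E'
from h import *
R=rot(0,-1); p=np.array([.4555,.3085,0])
robot.movep(p+[0,0,.30],R)
robot.line_to(p+[0,0,.15],speed=.15)
s=robot.read_state(); print(s['tool_pos'],s['wrist_force'])
print(robot.line_to(p+[0,0,.1015],speed=.05,until_force=6)); s=robot.read_state(); print(s['tool_pos'],s['wrist_force'])
robot.grasp(); s=robot.read_state(); print(s['finger_gap'],s['grip_force'],s['wrist_force'],s['clock'])
robot.line_to(p+[0,0,.30],speed=.12)
robot.dwell(.3); s=robot.read_state(); print(s['tool_pos'],s['finger_gap'],s['grip_force'],s['wrist_force'],s['wrist_torque'],s['clock'])
for n in ("scene","top"):
    im,d=robot.get_image(n); cv2.imwrite(f"pics/{n}1.png",im[...,::-1]); np.savez(f"{n}1.npz",im=im,d=d)
E
```

```text
[0.45595743 0.30888311 0.1508351 ] [0.8817638  0.6243021  0.45054923]
False
[0.45566648 0.30869303 0.101819  ] [-0.35258949  0.50082778 -0.66019736]
0.012158954942432992 29.98053342103958 [-0.85297886  0.07757538 -1.70524717] 6.8083
[0.45546618 0.3084831  0.29980645] 0.011890088222385426 29.979532063007355 [-0.27703581 -1.07609431 -2.14648954] [ 0.03893852  0.16315311 -0.07855597] 8.9167
```

View pics/scene1.png

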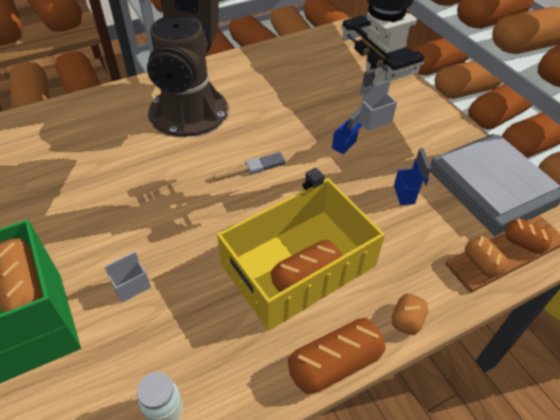

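The scene view shows the caddy lifted upright in the gripper, with the pocket at about (376,110). The decoys are where they were. I'll check its tilt from the pocket's front face, then carry it over the rim.

```bash
python3 - <<'E'
from h import *
z=np.load("scene1.npz"); P=cloud("scene",z['d'])
m=(abs(P[...,0]-.4985)<.006)&(abs(P[...,1]-.315)<.07)&(P[...,2]>.17)&(P[...,2]<.28)
Q=P[m].astype(np.float32)*1000; print(len(Q),Q.mean(0),cv2.minAreaRect(Q[:,1:].copy()))
A=np.c_[Q[:,1:],np.ones(len(Q))]; print("face slopes dx/dy dx/dz",np.linalg.lstsq(A,Q[:,0],rcond=None)[0][:2])
dy=.0073
R=rot(YAW,-1); y=-.078-dy
robot.movep(C(0,y,.20),R); robot.dwell(.3)
s=robot.read_state(); print(s['tool_pos'],s['clock'],s['wrist_force'])
for n in ("scene","top"):
    im,d=robot.get_image(n); cv2.imwrite(f"pics/{n}2.png",im[...,::-1]); np.savez(f"{n}2.npz",im=im,d=d)
# where the held caddy is, in crate axes from rim middle
c,n_=np.cos(YAW),np.sin(YAW); W=np.array([[c,n_,0],[-n_,c,0],[0,0,1]])
z=np.load("scene2.npz"); P=(cloud("scene",z['d'])-RIM)@W.T
m=(abs(P[...,0]-.045)<.008)&(abs(P[...,1]+.078)<.07)&(P[...,2]>.06)&(P[...,2]<.16)
Q=P[m].astype(np.float32)*1000; print(len(Q),Q.mean(0),cv2.minAreaRect(Q[:,1:].copy()),np.percentile(Q[:,1],[1,99]))
A=np.c_[Q[:,1:],np.ones(len(Q))]; print("face slopes",np.linalg.lstsq(A,Q[:,0],rcond=None)[0])
# near wall inner/outer edges: rim top points
for nm in ("scene","top"):
    z=np.load(nm+"0.npz"); P=(cloud(nm,z['d'])-RIM)@W.T; hsv=cv2.cvtColor(z['im'],cv2.COLOR_RGB2HSV)
    m=(hsv[...,0]>18)&(hsv[...,0]<35)&(hsv[...,1]>120)&(abs(P[...,2])<.004)&(abs(P[...,0])<.02)&(abs(P[...,1])<.16)
    Q=P[m]; 
    for a,b in ((-.15,-.1),(-.1,-.05),(-.05,0),(0,.05),(.1,.15)):
        k=(Q[:,1]>a)&(Q[:,1]<b); print(nm,a,k.sum(),np.percentile(Q[k,0],[3,50,97]).round(4) if k.sum() else'', np.median(Q[k,2]).round(4) if k.sum() else '')
E
```

```text
524 [497.98315 313.78827 231.34341] ((315.8859558105469, 230.172119140625), (63.68243408203125, 73.72269439697266), 88.92533111572266)
face slopes dx/dy dx/dz [0.00719622 0.00443971]
[ 0.55575702 -0.06873974  0.31949076] 10.775 [ 0.31106143 -0.20274144 -3.44257126]
691 [ 43.005962 -78.6689   131.10875 ] ((-76.95858764648438, 129.05215454101562), (72.07267761230469, 61.85569381713867), 0.043670568615198135) [-112.14675598  -42.15542374]
face slopes [6.94750823e-03 4.70927674e-03 4.29350963e+01]
scene -0.15 100 [-0.0038  0.0016  0.0162] 0.0007
scene -0.1 81 [-0.0035  0.0008  0.0047] 0.0001
scene -0.05 79 [-0.0042  0.0005  0.0042] -0.0
scene 0 72 [-0.004   0.001   0.0037] 0.0002
scene 0.1 44 [-0.002   0.0034  0.018 ] 0.0007
top -0.15 74 [-0.0026  0.0012  0.0169] 0.0005
top -0.1 57 [-0.0027 -0.0001  0.0029] -0.0003
top -0.05 58 [-0.0027 -0.      0.0032] -0.0003
top 0 56 [-0.0029 -0.      0.003 ] -0.0001
top 0.1 41 [-0.0026  0.0025  0.0178] 0.0
```

```bash
python3 - <<'E'
from h import *
dy=.0073; y=-.078-dy; x=.001
robot.line_to(C(x,y,.045),speed=.12); robot.dwell(.2)
f0=robot.read_state()['wrist_force']; print(f0)
hit=robot.line_to(C(x,y,.004),speed=.02,until_force=4); s=robot.read_state()
print(hit,(s['tool_pos']-RIM)[2],s['wrist_force']-f0,s['wrist_torque'],s['clock'])
for n in ("scene","top"):
    im,d=robot.get_image(n); cv2.imwrite(f"pics/{n}3.png",im[...,::-1]); np.savez(f"{n}3.npz",im=im,d=d)
E
```

```text
[-2.68651787e-03 -1.39462984e-01 -2.73854331e+00]
True 0.009665124431175703 [-0.25054444  1.40124458  8.39973368] [0.27866339 0.32356304 0.01035078] 14.0833
```

View pics/scene3.png

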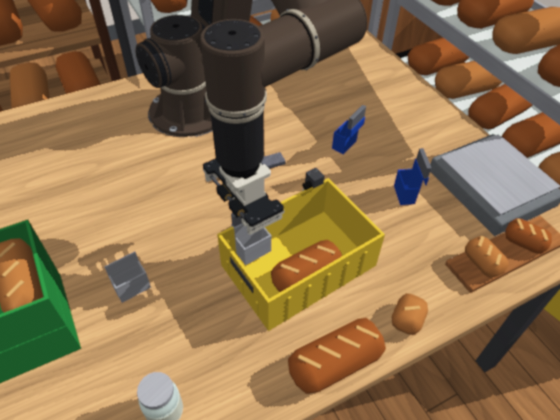

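The caddy is hung on the near wall at the expected height: pocket at about (253,245) inside the crate, stop at (314,180). Next, the gentle slide.

```bash
python3 - <<'E'
from h import *
dy=.0073; x=.001; z=.0098
Y=np.array([-np.sin(YAW),np.cos(YAW),0])
def st():
    s=robot.read_state(); p=s['tool_pos']-RIM; return p@Y, p[2], s['wrist_force']@Y, s['wrist_force'], s['clock']
end=lambda e: C(x,e-.035-dy,z)   # tool pose for bar end at crate y = e
robot.line_to(end(-.043),speed=.02); robot.dwell(.2); print(st())
print(robot.line_to(end(.06),speed=.03,until_force=5)); print(st())
robot.dwell(.2); print(st())
E
```

```text
(np.float64(-0.08525759322640476), np.float64(0.009691226914933737), np.float64(-0.1448344790680092), array([-0.71363361, -0.2270798 , -1.24559037]), 14.6333)
False
(np.float64(0.017643349626589578), np.float64(0.009798358859266665), np.float64(-0.18114716840256642), array([-0.8138753 , -0.27504852, -3.21246297]), 18.2167)
(np.float64(0.01769304627267195), np.float64(0.009818879461004792), np.float64(0.3197392143441335), array([-0.75165068,  0.23616806, -2.65304499]), 18.4167)
```

```bash
python3 - <<'E'
from h import *
dy=.0073; x=.001; z=.0093
Y=np.array([-np.sin(YAW),np.cos(YAW),0])
def avg():
    F=[]
    for _ in range(8): robot.dwell(.03); F.append(robot.read_state()['wrist_force'])
    F=np.mean(F,0); return np.array([F@Y,F[2]])
end=lambda e: C(x,e-.035-dy,z)
robot.line_to(end(.06),speed=.02); f0=avg(); print("base",f0)
e=.06
while e<.1:
    e+=.002; hit=robot.line_to(end(e),speed=.012,until_force=4); f=avg()
    print(round(e,4),f.round(2),hit,robot.read_state()['clock'])
    if f[0]-f0[0]<-2.2 or hit: break
im,d=robot.get_image("top"); cv2.imwrite("pics/top4.png",im[...,::-1])
im,d=robot.get_image("scene"); cv2.imwrite("pics/scene4.png",cv2.resize(im[130:270,220:400,::-1],(720,560),interpolation=cv2.INTER_CUBIC))
E
```

```text
base [0.40515781 4.21226866]
0.062 [2.21 3.93] True 19.4083
```

View pics/scene4.png

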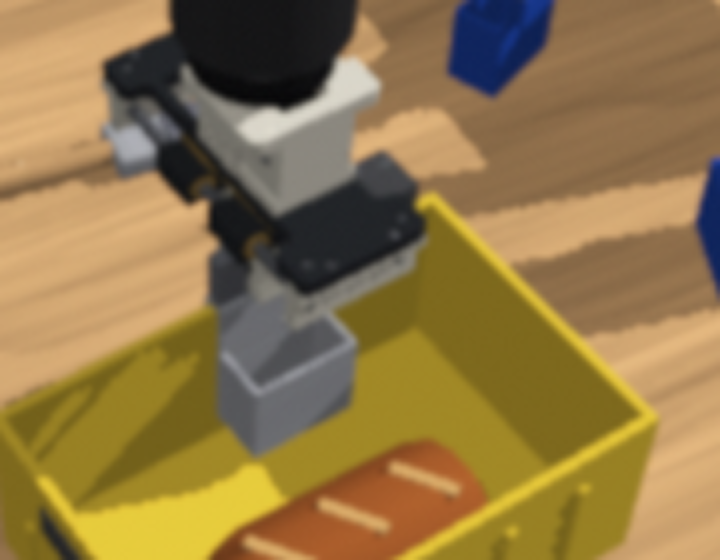

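The caddy is still hung and has not reached the bumper. That stop was vertical rim friction and noise, so I'll lighten the vertical contact and continue.

```bash
cat >> h.py <<'E'
dy=.0073; x=.001
Y=np.array([-np.sin(YAW),np.cos(YAW),0])
def avg(n=10):
    F=[]
    for _ in range(n): robot.dwell(.02); F.append(robot.read_state()['wrist_force'])
    F=np.mean(F,0); return np.array([F@Y,F[2]])
end=lambda e,z=.00965: C(x,e-.035-dy,z)
E
python3 - <<'E'
from h import *
robot.line_to(end(.061),speed=.02); f0=avg(); print("base",f0)
e=.061
while e<.1:
    e+=.002; hit=robot.line_to(end(e),speed=.012,until_force=6); f=avg()
    s=robot.read_state();print(round(e,4),f.round(2),hit,((s['tool_pos']-RIM)@Y+.035+dy).round(4),s['clock'])
    if f[0]-f0[0]<-2.2 or hit: break
E
```

```text
base [2.37238475 2.8864335 ]
0.063 [-4.67  5.03] False 0.0624 20.4083
```

```bash
python3 - <<'E'
from h import *
for z in (.0099,.0101):
    robot.line_to(end(.063,z),speed=.02); print(z,avg())
z=.0100; e=.063; robot.line_to(end(e,z),speed=.02); f0=avg(); print(f0)
while e<.1:
    e+=.002; hit=robot.line_to(end(e,z),speed=.012,until_force=6); f=avg()
    s=robot.read_state();print(round(e,4),f.round(2),hit,((s['tool_pos']-RIM)@Y+.035+dy).round(4),s['clock'])
    if f[0]<-2 or hit: break
E
```

```text
0.0099 [-3.79756269  3.80988923]
0.0101 [-1.01119942  0.34937453]
[ 0.22836682 -2.46339629]
0.065 [ 0.01 -2.91] False 0.065 22.1417
0.067 [-0.23 -2.85] False 0.067 22.625
0.069 [-0.1  -2.83] False 0.069 23.1083
0.071 [ 0.02 -2.8 ] False 0.071 23.5917
0.073 [ 0.01 -2.65] False 0.073 24.075
0.075 [ 0.18 -2.65] False 0.075 24.5583
0.077 [-0.02 -2.84] False 0.077 25.0417
0.079 [-1.53 -2.4 ] False 0.0789 25.525
0.081 [-3.44 -2.6 ] False 0.0809 26.0083
```

```bash
python3 - <<'E'
from h import *
robot.line_to(end(.0798,.0100),speed=.01); print(avg())
robot.line_to(end(.0798,.00985),speed=.005); f=avg(); print(f)
if f[1]<-1: robot.line_to(end(.0798,.0097),speed=.005); print(avg())
robot.gripper_open(); robot.dwell(.3); s=robot.read_state(); print(s['finger_gap'],s['wrist_force'],s['clock'])
robot.line_to(end(.0798,.045),speed=.05); robot.line_to(end(.0798,.25),speed=.15)
robot.movep([.40,-.30,.40],rot(0,-1)); robot.dwell(.3); print(robot.read_state()['clock'])
im,d=robot.get_image("top"); np.savez("top5.npz",im=im,d=d); cv2.imwrite("pics/top5.png",cv2.resize(im[95:225,200:370,::-1],(680,520),interpolation=cv2.INTER_CUBIC))
im,d2=robot.get_image("scene"); cv2.imwrite("pics/scene5.png",cv2.resize(im[150:270,220:400,::-1],(720,480),interpolation=cv2.INTER_CUBIC)); np.savez("scene5.npz",im=im,d=d2)
c,n_=np.cos(YAW),np.sin(YAW); W=np.array([[c,n_,0],[-n_,c,0],[0,0,1]])
P=(cloud("top",d)-RIM)@W.T
m=(abs(P[...,0])<.012)&(abs(P[...,1]-.045)<.05)&(P[...,2]>.033)&(P[...,2]<.046)
for k in ((P[...,1]<.079),(P[...,1]<.2)):
    Q=P[m&k].astype(np.float32)*1000; print(len(Q),Q.mean(0),cv2.minAreaRect(Q[:,:2].copy()),np.percentile(Q[:,2],[5,95]))
E
```

```text
[-2.27377045 -2.44475908]
[-2.19381033 -1.80054852]
[-2.45157854 -1.54535608]
0.08740242876933244 [ 0.56520675 -0.58722714 -0.6591875 ] 28.875
32.975
174 [ 0.3921797 44.427017  39.831455 ] ((0.8296236991882324, 44.358970642089844), (12.254711151123047, 68.28980255126953), 0.07122769951820374) [36.87521152 42.68026237]
179 [ 0.40011287 45.65911    39.74041   ] ((0.8239102363586426, 52.592777252197266), (84.72859191894531, 12.387646675109863), 89.80734252929688) [36.22356415 42.65027695]
```

View pics/top5.png

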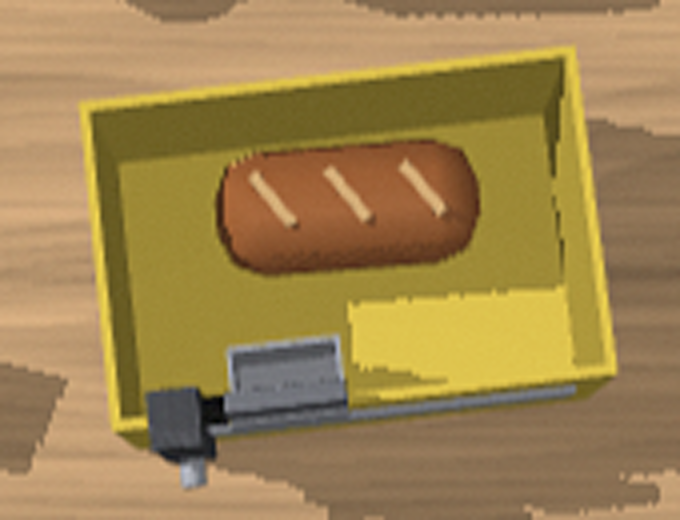

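View pics/scene5.png

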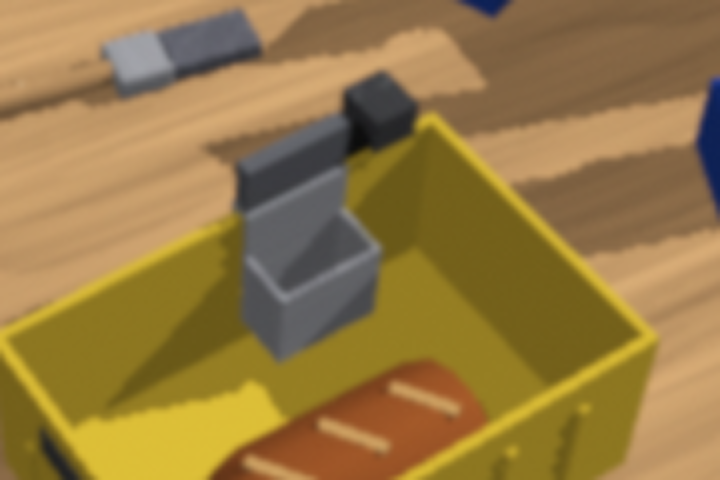

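The top view shows the bar at crop (230–345, 400) against the black bumper at (215,408), with the loaf undisturbed. The scene view shows the caddy upright with its pocket inside the crate. The bar end measures y ≈ 79.5 mm and first contact was at about 77 mm, so the bumper is still lightly pressed.

```bash
python3 -c "
from rig import robot
print(robot.sign_off())"
```

```text
the job is handed in; nothing more can be done
None
```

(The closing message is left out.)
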